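Sort the four salvaged motors into their trays

ROBOT

A 6-joint arm with a two-finger parallel gripper is mounted at the origin on the work surface. World frame = base frame: x ahead of the robot, y to its left, z up, the work surface at z = 0. Lengths are in m, angles in rad, forces in N, time in s.
With the tool pointing down it reaches from about 0.35 to 0.775 m from the base axis. Payload 7.3 kg.
Tool frame: the origin (TCP) lies at the very end of the fingers, on their centre line; the grasp point (between the pads) lies 19 mm behind it; z points along the fingers, y is the line along which they close (so a half turn about z gives the same grasp; the last joint's range is limited). The gripper opens to 92 mm and grips with 3 to 60 N. Pads are 19 mm wide; open, the fingers measure 130 mm over their backs; the gripper's body (75 mm by 190 mm) begins 47 mm behind the grasp point.
Start: joints at [-1.453, 0.342, 1.524, -0, 1.275, -0.146], TCP at [0.137, -0.507, 0.227] pointing down, gripper open.
Joint ranges: [-2.53, 2.53], [-0.77, 2.02], [0.04, 2.7], [-1, 4.14], [0.28, 2.66], [-3.11, 3.11]. Speed limits (rad/s): [2.57, 2.57, 3.14, 3.14, 3.14, 3.14].

INTERFACE

Orientations are given as [roll, pitch, yaw] about the fixed x, y, z axes, in that order (R = Rz(yaw) Ry(pitch) Rx(roll)).
In Python, from cell import robot gives the robot as it stands.
- The arm moves only by the tool apply_moves, never from a script. Its argument "rows" is a list of rows, each an object with "xyz": the shift along the tool's x, y, z in mm, a list of three; "turn": the turn about the tool's z in rad. A call has 1 to 10 rows; each row shifts and turns the commanded pose from where the row before left it, along the tool's axes as they then stand; what a row does not reach is not made up. A row lasts 1/8 s, in which the tool goes at most 62.5 mm and 10.7 degrees, less where a joint would pass 70% of its speed; a pose out of reach is approached as far as the arm can. A call with a gripper value outside its range is refused whole. "gripper" is the opening, from 0 (shut) to 1 (fully open), set as the call begins (left out, the last holds). The fingers move at their own pace and stop on an object; "newtons" is the grip in N (left out, the last holds). Time passes only in rows, so rows that do not move let the fingers close. It gives the time, the measured TCP pose, the force and the opening at its end, in the units of the state.
- robot.observe(): the state, without advancing time (a new reading comes with each control period).
- robot.read_camera(name): name is "side" or "top" or "wrist"; returns a dict with "frame" (384x512x3 uint8, blue, green, red), "mtx" (3x3 intrinsics, pixels), "distortion" ([k1, k2, p1, p2, k3] as OpenCV has them; the pictures are not rectified), "R" (3x3) and "t" (3): a world point X has camera coordinates R X + t; the wrist camera has in their place "T_tool_cam" (4x4, takes a point from camera to tool coordinates, whose origin is the TCP and whose axes are the flange's). Camera axes: x right, y down, z forward; pixel columns grow to the right and rows downward; lengths in m; the calibration is good to about 2 mm. A picture is of the moment at which its call begins: read the wrist's pose just before it. There is no depth.
- robot.hand_in(): hands the job in, once; it reports no verdict.
The state is a dict: "time": time; "qpos": joint angles; "qvel": joint speeds; "joint_efforts": joint torques, N m; "tool_pos": TCP position; "tool_rot": TCP orientation; "contact_force": force on the tool from outside, world axes, zero at the start; "torque": the same for the moment, N m; "opening": finger opening in m.
Only numpy, scipy, OpenCV 4.12 (cv2) and the standard library are available. Lean on these libraries where they do the work, as an engineer would, in place of code of your own. Each camera call takes 0.05 s, during which the arm holds its last target. There are 200 camera calls.

TASK

Put the four motors away on the repair bench: each square motor goes in a square tray and each round motor in a round tray, the larger of the two in the larger tray. Stand every motor upright, shaft up, flat on the floor of its tray and in the middle of it, and leave the two capacitors, the round ones without a shaft, where they stand.

Things in the scene. Friction and masses are not known exactly. Their poses are not given: they have to be found in the camera images.
- stepper_large_mid (a point): The large stepper motor: a SQUARE block 42 mm wide and deep, 48 mm high (without the shaft), dark steel between aluminium end caps, a brass pinion (10 mm diameter) on a shaft that stands 13 mm above the top. About 280 g. Upright, loose; the point is on its axis, half-way up the body (24 mm above the underside); z is up along the shaft; x, y are square to the side faces.
- stepper_small_mid (a point): The small stepper motor: a SQUARE block 28 mm wide and deep, 46 mm high (without the shaft), dark steel between aluminium end caps, a brass pinion (7 mm diameter) on a shaft that stands 13 mm above the top. About 130 g. Upright, loose; the point is on its axis, half-way up the body (23 mm above the underside); z is up along the shaft; x, y are square to the side faces.
- can_large_mid (a point): The large can motor: a ROUND steel can of 38 mm diameter, 57 mm high (without the shaft), black plastic at the foot, a brass pinion (10 mm diameter) on a shaft that stands 13 mm above the top. About 220 g. Upright, loose; the point is on its axis, half-way up the body (28.5 mm above the underside); z is up along the shaft.
- can_small_mid (a point): The small can motor: a ROUND steel can of 28 mm diameter, 46 mm high (without the shaft), black plastic at the foot, a brass pinion (7 mm diameter) on a shaft that stands 13 mm above the top. About 90 g. Upright, loose; the point is on its axis, half-way up the body (23 mm above the underside); z is up along the shaft.
- cap_large_mid (a point): The large capacitor, to be left where it stands: a ROUND black cylinder of 35 mm diameter, 50 mm high, with a flat black top and an aluminium disc in it scored with a cross, NO shaft or pinion. Upright, loose; the point is on its axis half-way up. About 70 g. Nothing standing in the working area is higher than 75 mm.
- cap_small_mid (a point): The small capacitor, to be left where it stands: a ROUND black cylinder of 25 mm diameter, 42 mm high, with a flat black top and an aluminium disc in it scored with a cross, NO shaft or pinion. Upright, loose; the point is on its axis half-way up. About 30 g.
- square_large: The large SQUARE shallow white plastic tray, 86 x 86 mm inside with a rim 3 mm thick, fixed to the bench; its floor is 2 mm and its rim 5 mm above the bench. The origin is at the centre of the tray, at bench level; x and y run square to its sides.
- square_small: The small SQUARE shallow white plastic tray, 58 x 58 mm inside with a rim 3 mm thick, fixed to the bench; its floor is 2 mm and its rim 5 mm above the bench. The origin is at the centre of the tray, at bench level; x and y run square to its sides.
- round_large: The large ROUND shallow white plastic tray, 84 mm in diameter inside with a rim 3 mm thick, fixed to the bench; its floor is 2 mm and its rim 5 mm above the bench. The origin is at the centre of the tray, at bench level.
- round_small: The small ROUND shallow white plastic tray, 56 mm in diameter inside with a rim 3 mm thick, fixed to the bench; its floor is 2 mm and its rim 5 mm above the bench. The origin is at the centre of the tray, at bench level.
Things that resemble listed ones, but are neither listed nor needed, are in the scene too. What is shaped like the round_small but yellow is not meant. What is shaped like the part that bears can_large_mid but orange is not meant.

How it is judged:
At the end, for the whole second after the job is handed in: Each motor stands upright (within 0.08 rad) on the floor of its own tray, its axis within 15 mm of the tray's centre, released and at rest; both capacitors are upright and within 20 mm of where they began (horizontal distance between stepper_large_mid and square_large below 0.015 m and z of stepper_large_mid in the frame of square_large below 0.03 m and angle between each of stepper_large_mid, stepper_small_mid, can_large_mid, can_small_mid's own z axis and vertical below 0.08 rad and linear speed of each of stepper_large, stepper_small, can_large, can_small below 0.02 m/s and contact force between each of stepper_large, stepper_small, can_large, can_small and the fingers below 0.1 N and horizontal distance between stepper_small_mid and square_small below 0.015 m and z of stepper_small_mid in the frame of square_small below 0.029 m and horizontal distance between can_large_mid and round_large below 0.015 m and z of can_large_mid in the frame of round_large below 0.0345 m and horizontal distance between can_small_mid and round_small below 0.015 m and z of can_small_mid in the frame of round_small below 0.029 m and distance of each of cap_large_mid, cap_small_mid from where it was at the start of the episode below 0.02 m and angle between each of cap_large_mid, cap_small_mid's own z axis and vertical below 0.1 rad); the robot touches nothing.
It fails at once if a capacitor is shifted by more than 20 mm or tipped over (distance of cap_large_mid from where it was at the start of the episode above 0.02 m or angle between cap_large_mid's own z axis and vertical above 0.3 rad).
It fails at once if a capacitor is shifted by more than 20 mm or tipped over (distance of cap_small_mid from where it was at the start of the episode above 0.02 m or angle between cap_small_mid's own z axis and vertical above 0.3 rad).
It also fails if it takes over 109 s, if anything falls off the work surface, if the arm or the gripper's body presses on something with over 40 N, if the wrist force passes 120 N, or if a joint passes its speed limit or range.

## Working session

There is one attempt and no reset: what is moved stays moved. The work goes in short steps, Python scripts to look and compute and a tool call to move; the robot and the scene stay as the last step left them, time stands still between calls to the robot, and variables do not carry over. Pictures are saved under pics/ and viewed, on a budget of 14 in all, crops included, one or two more only if the job needs it, and the job is handed in when it is done.

Besides the shell and the picture viewer there is one more tool, called after ">>>" in YAML: its name, and indented under it one key for each argument. apply_moves: Moves the arm, as the interface text tells. Its arguments: {"type":"object","properties":{"rows":{"type":"array"},"gripper":{"type":"number"},"newtons":{"type":"number"}},"required":["rows"]}

```bash
ls; mkdir -p pics; python3 - <<'E'
from cell import robot
import cv2,pickle
s=robot.observe();print(s)
d={}
for n in("top","side"):
    c=robot.read_camera(n);d[n]=c;cv2.imwrite(f"pics/{n}0.png",c["frame"]);print(n,c["mtx"],c["distortion"],c["R"],c["t"])
pickle.dump(d,open("cam0.pkl","wb"))
E
```

```text
pics
{'time': 0.0, 'qpos': array([-1.45300522e+00,  3.42748637e-01,  1.52504274e+00, -1.50418493e-05,
        1.27538187e+00, -1.46007196e-01]), 'qvel': array([-0.00209001, -0.00136479, -0.00019614, -0.00045347,  0.00193278,
       -0.00069687]), 'joint_efforts': array([-4.38348679e-04, -4.31243920e+01, -2.44222856e+01,  7.18801282e-02,
        5.60044439e-02, -1.52467323e-04]), 'tool_pos': array([ 0.13685748, -0.50641834,  0.22602253]), 'tool_rot': array([-3.14002678e+00, -2.15728840e-04,  2.63802520e-01]), 'contact_force': array([-0.74205314,  0.03147148,  0.05314024]), 'torque': array([-0.02482121, -0.0119976 ,  0.03224046]), 'opening': 0.09178573092376963}
top [[359.7436902    0.         255.40805183]
 [  0.         359.7436902  192.09992103]
 [  0.           0.           1.        ]] [-0.11044076  0.          0.          0.          0.        ] [[ 0.0108591  -0.99993652  0.00300686]
 [-0.99352441 -0.01112948 -0.11307245]
 [ 0.11309874 -0.00175952 -0.9935822 ]] [0.01266523 0.55707148 0.97045856]
side [[470.80719587   0.         248.52225465]
 [  0.         470.80719587 190.94538061]
 [  0.           0.           1.        ]] [0.0262893 0.        0.        0.        0.       ] [[-0.99051194 -0.1373936  -0.00301473]
 [-0.07856478  0.58412335 -0.80785363]
 [ 0.11275489 -0.79995182 -0.58937545]] [0.51669956 0.07323734 1.30422831]
```

```bash
python3 - <<'E'
import cv2
a=cv2.imread("pics/top0.png");cv2.imwrite("pics/top0b.png",cv2.resize(a,(800,600),interpolation=cv2.INTER_CUBIC))
a=cv2.imread("pics/side0.png");cv2.imwrite("pics/side0b.png",cv2.resize(a,(800,600),interpolation=cv2.INTER_CUBIC))
E
```

```text
(no output)
```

View pics/top0b.png

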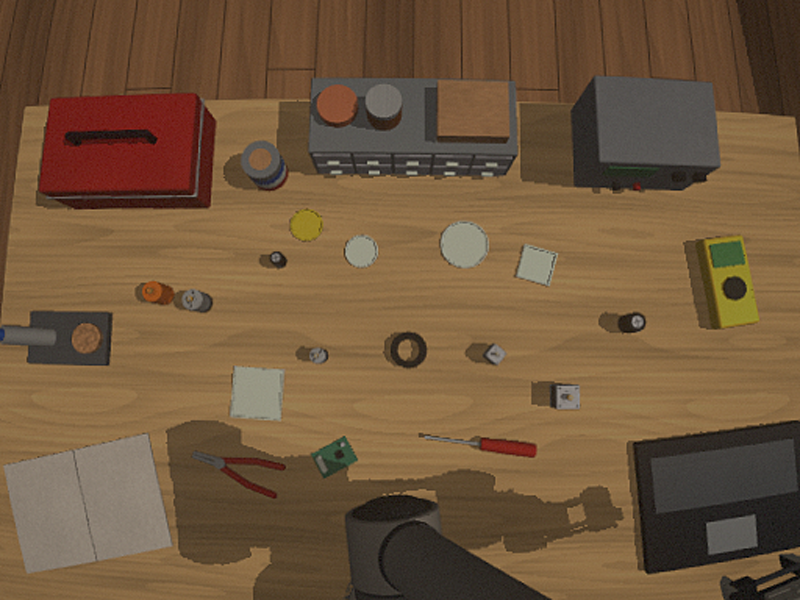

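View pics/side0b.png

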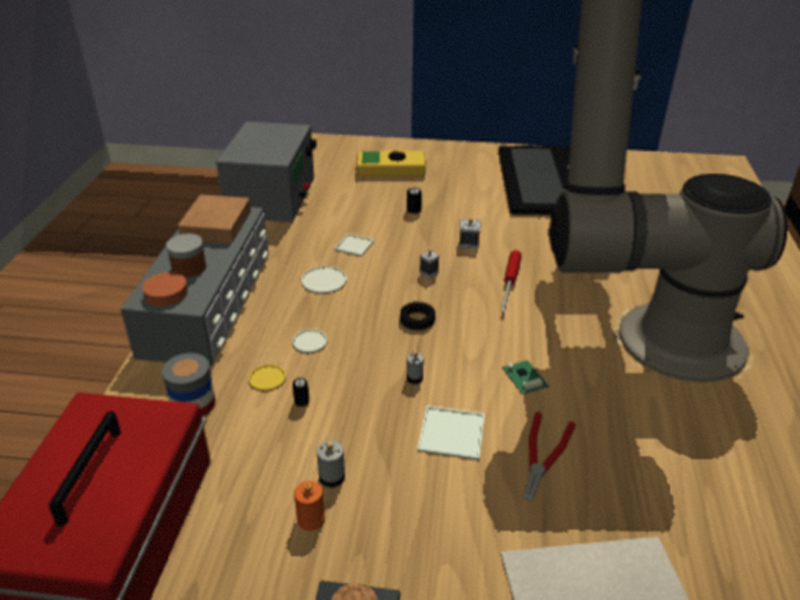

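Top view (800×600 px): large stepper (566,397), small stepper (495,354), small can (318,354), large can (195,300) next to the orange decoy (155,292). The capacitors are at (632,322) and (278,260). Trays are square_small (537,265), square_large (257,392), round_large (465,244) and round_small (361,251). The side view agrees.

```bash
cat > h.py <<'E'
import cv2,pickle,numpy as np
from scipy.spatial.transform import Rotation as Ro
def ray(c,uv):
    p=cv2.undistortPoints(np.array(uv,float).reshape(-1,1,2),c["mtx"],np.array(c["distortion"]))[:,0]
    d=np.c_[p,np.ones(len(p))]@c["R"]; o=-c["R"].T@c["t"]
    return o,d
def plane(c,uv,z):
    o,d=ray(c,uv); return o+d*((z-o[2])/d[:,2])[:,None]
def tri(c1,u1,c2,u2):
    o1,d1=ray(c1,u1);o2,d2=ray(c2,u2);d1=d1[0];d2=d2[0]
    k=np.linalg.lstsq(np.c_[d1,-d2],o2-o1,rcond=None)[0]
    a=o1+k[0]*d1;b=o2+k[1]*d2
    return (a+b)/2,np.linalg.norm(a-b)
def wristcam(robot):
    s=robot.observe();c=robot.read_camera("wrist")
    T=np.eye(4);T[:3,:3]=Ro.from_euler("xyz",s["tool_rot"]).as_matrix();T[:3,3]=s["tool_pos"]
    M=np.linalg.inv(T@c["T_tool_cam"]);c["R"]=M[:3,:3];c["t"]=M[:3,3];return c,s
def go(s,xy,z,yaw=None):
    """tool-frame shift in mm (before any turn) and turn in rad"""
    R=Ro.from_euler("xyz",s["tool_rot"]).as_matrix()
    d=R.T@(np.array([*xy,z])-s["tool_pos"])*1000
    t=None if yaw is None else -((yaw-s["tool_rot"][2]+np.pi/2)%np.pi-np.pi/2)
    return d.round(1),t
E
python3 - <<'E'
from h import *
d=pickle.load(open("cam0.pkl","rb"));T,S=d["top"],d["side"]
k=512/800
f=T["frame"];hsv=cv2.cvtColor(f,cv2.COLOR_BGR2HSV)
m=((hsv[...,1]<60)&(hsv[...,2]>120)).astype(np.uint8)
cs,_=cv2.findContours(m,cv2.RETR_EXTERNAL,cv2.CHAIN_APPROX_NONE)
for c in cs:
    if cv2.contourArea(c)<120:continue
    P=plane(T,c[:,0].astype(float),0.005)[:,:2]
    (x,y),(w,h),a=cv2.minAreaRect((P*1000).astype(np.float32))
    print("tray",c[:,0].mean(0)/k,round(x),round(y),round(w),round(h),round(a,1),"area",cv2.contourArea((P*1000).astype(np.float32)).__round__())
for n,u,v,z in [("stepL",(566,397),(470,224),.05),("stepS",(496,352),(429,254),.05),("canS",(318,354),(415,355),.05),("canL",(188,299),(329,444),.065),("orange",(152,292),(308,491),.065),("capL",(637,320),(414,190),.05),("capS",(277,258),(300,381),.042)]:
    print(n,tri(T,np.array(u)*k,S,np.array(v)*k),plane(T,[np.array(u)*k],z)[0].round(3))
E
```

```text
tray [ 86.67083333 503.275     ] 172 598 209 302 14.3 area 60625
tray [567.71763393 396.54017857] 386 -291 38 40 89.5 area 1472
tray [257.31907895 393.55028195] 388 276 93 92 87.1 area 7926
tray [536.69921875 264.16015625] 630 -236 64 64 74.8 area 3743
tray [362.19223485 249.57386364] 651 90 56 58 0.6 area 2524
tray [468.00458716 242.80389908] 667 -101 83 88 0.7 area 5468
stepL (array([ 0.38766874, -0.27443733,  0.04703218]), np.float64(0.0011888480933629883)) [ 0.388 -0.273  0.05 ]
stepS (array([ 0.46380418, -0.15192713,  0.04417153]), np.float64(0.004503853984222746)) [ 0.466 -0.151  0.05 ]
canS (array([0.45736441, 0.1588668 , 0.04671177]), np.float64(0.003715916941422962)) [0.459 0.159 0.05 ]
canL (array([0.55054236, 0.38693985, 0.06804593]), np.float64(0.00022035968108979613)) [0.551 0.388 0.065]
orange (array([0.56412643, 0.45925197, 0.05461274]), np.float64(0.00031217900907391517)) [0.563 0.455 0.065]
capL (array([ 0.52173173, -0.40610352,  0.04880851]), np.float64(0.004662270279705939)) [ 0.524 -0.405  0.05 ]
capS (array([0.62924208, 0.23829086, 0.04049618]), np.float64(0.000378529309349805)) [0.629 0.238 0.042]
```

```bash
python3 - <<'E'
from h import *
from cell import robot
s=robot.observe();print(go(s,(.388,-.274),.22,0),go(s,(.388-.06,-.274),.22,0));c=robot.read_camera("wrist");print(c["T_tool_cam"],c["mtx"])
E
```

```text
(array([ 303.1, -158.9,    6.4]), np.float64(0.26381165684317676)) (array([ 245.1, -174.6,    6.4]), np.float64(0.26381165684317676))
[[ 1.91146238e-04 -9.57277805e-01 -2.89169791e-01  7.97696212e-02]
 [ 9.99999917e-01  2.87050497e-04 -2.89244760e-04 -1.73653309e-03]
 [ 3.59893921e-04 -2.89169712e-01  9.57277780e-01 -1.57215926e-01]
 [ 0.00000000e+00  0.00000000e+00  0.00000000e+00  1.00000000e+00]] [[291.9020397    0.         257.60622736]
 [  0.         291.9020397  192.06527296]
 [  0.           0.           1.        ]]
```

>>> apply_moves:
  rows:
    - {"xyz":[43,-23,1],"turn":0}
    - {"xyz":[43,-23,1],"turn":0}
    - {"xyz":[43,-23,1],"turn":0}
    - {"xyz":[43,-23,1],"turn":0}
    - {"xyz":[43,-23,1],"turn":0}
    - {"xyz":[43,-22,1],"turn":0}
    - {"xyz":[44,-22,0],"turn":0}
    - {"xyz":[0,0,0],"turn":0.132}
    - {"xyz":[0,0,0],"turn":0.132}
    - {"xyz":[0,0,0],"turn":0}
  gripper: 1

```text
time: 1.4
tool_pos: [0.387, -0.2744, 0.2205]
tool_rot: [-3.141, 0.0, 0.001]
contact_force: [-0.1, 0.4, 0.4]
opening: 0.092
```

```bash
python3 - <<'E'
from h import *
from cell import robot
c,s=wristcam(robot);print(s["tool_pos"],s["tool_rot"],s["time"]);cv2.imwrite("pics/w1.png",c["frame"]);pickle.dump((c,s),open("w1.pkl","wb"))
E
```

```text
[ 0.38699944 -0.27437362  0.22050825] [-3.14131164e+00  3.63520214e-04  1.29982337e-03] 1.4
```

View pics/w1.png

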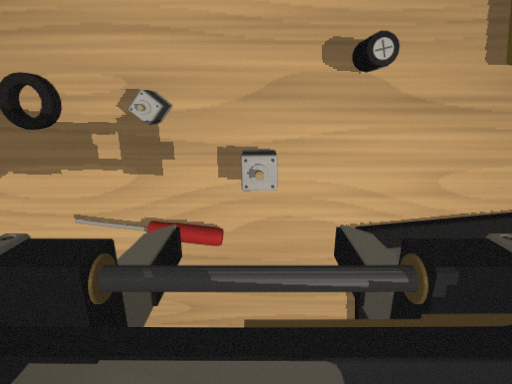

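The wrist view shows the large stepper's top face at (259,171) and the small stepper at (150,107). I'll get the exact top-face rectangles.

```bash
cat >> h.py <<'E'
def top(c,uv,z,r=30,smax=60,vmin=110):
    """bright grey top face near pixel uv -> centre, size, angle on plane z (mm)"""
    hsv=cv2.cvtColor(c["frame"],cv2.COLOR_BGR2HSV);m=((hsv[...,1]<smax)&(hsv[...,2]>vmin)).astype(np.uint8)
    w=np.zeros_like(m);cv2.circle(w,tuple(int(a) for a in uv),r,1,-1);m*=w
    cs,_=cv2.findContours(m,cv2.RETR_EXTERNAL,cv2.CHAIN_APPROX_NONE);k=max(cs,key=cv2.contourArea)
    P=(plane(c,k[:,0].astype(float),z)[:,:2]*1000).astype(np.float32)
    (x,y),wh,a=cv2.minAreaRect(P);return [round(v,1) for v in (x,y,*wh,a)],[round(v,1) for v in (*cv2.minEnclosingCircle(P)[0],cv2.minEnclosingCircle(P)[1])]
E
python3 - <<'E'
from h import *
c,s=pickle.load(open("w1.pkl","rb"))
print(top(c,(259,171),.048),top(c,(150,107),.046,26))
print(plane(c,[(259,175)],.061),plane(c,[(139,107)],.059))
E
```

```text
([389.8, -273.4, 40.9, 40.1, 1.2], [390.1, -273.8, 28.1]) ([462.6, -148.4, 27.8, 27.6, 51.4], [463.0, -148.2, 18.5])
[[ 0.3903582 -0.2737115  0.061    ]] [[ 0.46311364 -0.14734701  0.059     ]]
```

>>> apply_moves:
  rows:
    - {"xyz":[2.8,-1,55],"turn":-0.02}
    - {"xyz":[0,0,55],"turn":0}
    - {"xyz":[0,0,50],"turn":0}
    - {"xyz":[0,0,30],"turn":0}
    - {"xyz":[0,0,18],"turn":0}
    - {"xyz":[0,0,0],"turn":0}

```text
time: 2.2
tool_pos: [0.389, -0.2731, 0.0116]
tool_rot: [-3.139, 0.002, 0.021]
contact_force: [0.6, -0.0, -0.4]
opening: 0.0919
```

>>> apply_moves:
  rows:
    - {"xyz":[0,0,0],"turn":0}
    - {"xyz":[0,0,0],"turn":0}
    - {"xyz":[0,0,0],"turn":0}
    - {"xyz":[0,0,0],"turn":0}
    - {"xyz":[0,0,0],"turn":0}
    - {"xyz":[0,0,0],"turn":0}
  gripper: 0
  newtons: 25

```text
time: 2.95
tool_pos: [0.39, -0.2739, 0.0129]
tool_rot: [3.141, -0.0, 0.02]
contact_force: [-0.1, -1.0, 1.8]
opening: 0.0416
```

>>> apply_moves:
  rows:
    - {"xyz":[0,0,-30],"turn":0}
    - {"xyz":[0,0,-50],"turn":0}
    - {"xyz":[0,0,-40],"turn":0.02}
    - {"xyz":[0,-40,0],"turn":0}
    - {"xyz":[0,-50,0],"turn":0}
    - {"xyz":[0,-55,0],"turn":0}
    - {"xyz":[0,-55,0],"turn":0}
    - {"xyz":[0,-55,0],"turn":0}
    - {"xyz":[0,-55,0],"turn":0}
    - {"xyz":[0,-55,0],"turn":0}

```text
time: 4.2
tool_pos: [0.3892, 0.0931, 0.1325]
tool_rot: [3.141, 0.001, -0.0]
contact_force: [0.7, -0.2, -3.0]
opening: 0.042
```

>>> apply_moves:
  rows:
    - {"xyz":[0,-55,0],"turn":0}
    - {"xyz":[0,-55,0],"turn":0}
    - {"xyz":[0,-45,0],"turn":0}
    - {"xyz":[0,-30,0],"turn":0}
    - {"xyz":[0,0,0],"turn":0}
    - {"xyz":[0,0,0],"turn":0}

```text
time: 4.95
tool_pos: [0.3893, 0.2757, 0.1321]
tool_rot: [3.14, 0.002, 0.0]
contact_force: [0.4, -0.2, -2.4]
opening: 0.0418
```

```bash
python3 - <<'E'
from h import *
from cell import robot
c,s=wristcam(robot);cv2.imwrite("pics/w2.png",c["frame"]);pickle.dump((c,s),open("w2.pkl","wb"))
print(s["tool_pos"],s["tool_rot"],s["time"],go(s,(.388,.276),.016,0))
E
```

```text
[0.38930504 0.27574339 0.13212273] [3.14046023e+00 1.53746958e-03 8.65564873e-05] 4.95 (array([ -1.1,  -0.4, 116.1]), np.float64(8.655648725053311e-05))
```

View pics/w2.png

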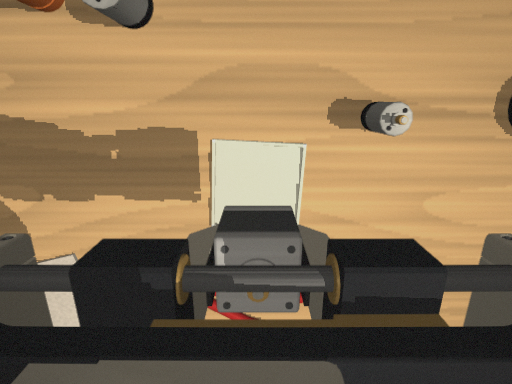

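The wrist view shows the stepper held straight above square_large, with the small can's top at about (397,119).

>>> apply_moves:
  rows:
    - {"xyz":[-1,0,45],"turn":0}
    - {"xyz":[0,0,45],"turn":0}
    - {"xyz":[0,0,20],"turn":0}
    - {"xyz":[0,0,5],"turn":0}
    - {"xyz":[0,0,1.5],"turn":0}
    - {"xyz":[0,0,0],"turn":0}
    - {"xyz":[0,0,0],"turn":0}

```text
time: 5.88
tool_pos: [0.3895, 0.2766, 0.017]
tool_rot: [-3.141, -0.002, -0.0]
contact_force: [-0.1, 0.1, -3.2]
opening: 0.0418
```

>>> apply_moves:
  rows:
    - {"xyz":[0,0,0],"turn":0}
    - {"xyz":[0,0,0],"turn":0}
    - {"xyz":[0,0,0],"turn":0}
    - {"xyz":[0,0,0],"turn":0}
    - {"xyz":[0,0,-20],"turn":0}
    - {"xyz":[0,0,-50],"turn":0}
    - {"xyz":[0,0,-50],"turn":0}
    - {"xyz":[0,0,0],"turn":0}
  gripper: 1

```text
time: 6.88
tool_pos: [0.391, 0.2775, 0.1397]
tool_rot: [-3.138, -0.007, -0.0]
contact_force: [0.1, -0.7, -0.6]
opening: 0.0919
```

```bash
python3 - <<'E'
from h import *
from cell import robot
c,s=pickle.load(open("w2.pkl","rb"))
r=top(c,(397,119),.046,24);print(r)
s=robot.observe()
print(go(s,np.array(r[1][:2])/1000,.1,0))
E
```

```text
([457.1, 165.7, 26.0, 26.1, 41.5], [457.1, 165.5, 13.2])
(array([ 65.8, 112.1,  39.8]), np.float64(-7.62163622998191e-05))
```

>>> apply_moves:
  rows:
    - {"xyz":[22,38,-10],"turn":0}
    - {"xyz":[22,38,-10],"turn":0}
    - {"xyz":[22,36,-10],"turn":0}
    - {"xyz":[0,0,0],"turn":0}
    - {"xyz":[0,0,0],"turn":0}

```text
time: 7.5
tool_pos: [0.4541, 0.1645, 0.1651]
tool_rot: [3.141, 0.002, -0.001]
contact_force: [-0.2, 0.1, -0.3]
opening: 0.0919
```

```bash
python3 - <<'E'
from h import *
from cell import robot
c,s=wristcam(robot);cv2.imwrite("pics/w3.png",c["frame"]);pickle.dump((c,s),open("w3.pkl","wb"))
P=c["R"]@np.array([.457,.163,.046])+c["t"];uv=cv2.projectPoints(P[None],np.zeros(3),np.zeros(3),c["mtx"],np.array(c["distortion"]))[0][0,0]
r=top(c,uv,.046,40);print(s["tool_pos"],s["tool_rot"],uv,r,go(s,np.array(r[1][:2])/1000,.012))
E
```

```text
[0.45406064 0.16448724 0.16514277] [ 3.14141339e+00  2.15602212e-03 -7.55981280e-04] [261.28060232 184.81052952] ([457.7, 165.0, 25.3, 26.4, 8.3], [457.7, 164.8, 13.4]) (array([  4. ,  -0.3, 153.1]), None)
```

View pics/w3.png

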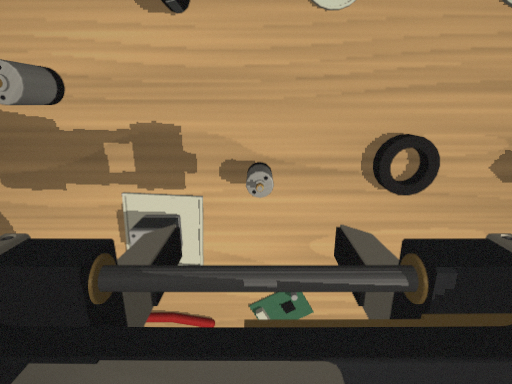

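The small can's top is at (260,184), which gives (457.7,164.8) mm. Grasping.

>>> apply_moves:
  rows:
    - {"xyz":[3.8,0,50],"turn":0}
    - {"xyz":[0,0,50],"turn":0}
    - {"xyz":[0,0,35],"turn":0}
    - {"xyz":[0,0,18],"turn":0}
    - {"xyz":[0,0,0],"turn":0}
    - {"xyz":[0,0,0],"turn":0}

```text
time: 8.3
tool_pos: [0.4588, 0.165, 0.0137]
tool_rot: [-3.141, -0.001, 0.001]
contact_force: [0.0, 0.8, 0.8]
opening: 0.0919
```

>>> apply_moves:
  rows:
    - {"xyz":[0,0,0],"turn":0}
    - {"xyz":[0,0,0],"turn":0}
    - {"xyz":[0,0,0],"turn":0}
    - {"xyz":[0,0,0],"turn":0}
    - {"xyz":[0,0,0],"turn":0}
    - {"xyz":[0,0,0],"turn":0}
    - {"xyz":[0,0,0],"turn":0}
  gripper: 0
  newtons: 20

```text
time: 9.18
tool_pos: [0.4587, 0.1643, 0.0131]
tool_rot: [3.141, 0.0, -0.0]
contact_force: [-0.5, -0.5, 0.4]
opening: 0.0277
```

>>> apply_moves:
  rows:
    - {"xyz":[0,0,-30],"turn":0}
    - {"xyz":[0,0,-50],"turn":0}
    - {"xyz":[0,0,-20],"turn":0}
    - {"xyz":[40,20,0],"turn":0}
    - {"xyz":[40,20,0],"turn":0}
    - {"xyz":[30,20,0],"turn":0}
    - {"xyz":[20,15,0],"turn":0}
    - {"xyz":[0,0,0],"turn":0}
    - {"xyz":[0,0,0],"turn":0}

```text
time: 10.3
tool_pos: [0.5877, 0.0898, 0.1128]
tool_rot: [-3.141, 0.002, -0.0]
contact_force: [-0.2, -0.4, -1.0]
opening: 0.0276
```

```bash
python3 - <<'E'
from h import *
from cell import robot
c,s=wristcam(robot);cv2.imwrite("pics/w4.png",c["frame"]);pickle.dump((c,s),open("w4.pkl","wb"))
print(s["tool_pos"],s["tool_rot"])
for p in((.651,.09),(.667,-.101),(.63,-.236)):
    P=c["R"]@np.array([*p,.005])+c["t"];uv=cv2.projectPoints(P[None],np.zeros(3),np.zeros(3),c["mtx"],np.array(c["distortion"]))[0][0,0]
    print(uv)
    if 0<uv[0]<512 and 0<uv[1]<384: print(top(c,uv,.005,80))
E
```

```text
[0.58767466 0.08976629 0.11278927] [-3.14148240e+00  1.58453090e-03 -1.08818512e-04]
[259.77409536 122.53462063]
([651.4, 94.1, 60.4, 60.0, 1.8], [651.5, 93.8, 30.7])
[478.16111    104.28227099]
([665.4, -90.7, 88.5, 77.6, 13.9], [666.9, -96.0, 44.7])
[613.63381164 147.17640103]
```

View pics/w4.png

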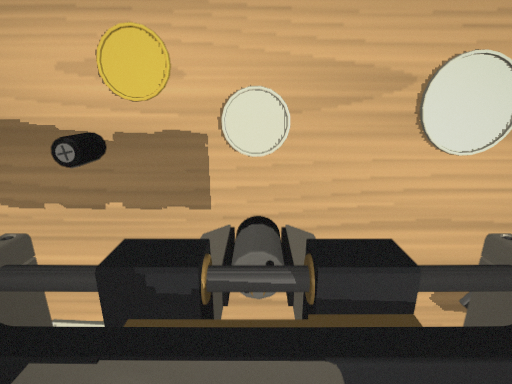

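round_small shows at (256,121), which gives (651.4,93.9) mm. The small capacitor is well clear.

>>> apply_moves:
  rows:
    - {"xyz":[34,-2,0],"turn":0}
    - {"xyz":[30,-2,0],"turn":0}
    - {"xyz":[0,0,45],"turn":0}
    - {"xyz":[0,0,35],"turn":0}
    - {"xyz":[0,0,12],"turn":0}
    - {"xyz":[0,0,5],"turn":0}
    - {"xyz":[0,0,0],"turn":0}
    - {"xyz":[0,0,0],"turn":0}

```text
time: 11.35
tool_pos: [0.6535, 0.0934, 0.0178]
tool_rot: [3.142, -0.003, -0.0]
contact_force: [-0.4, 0.1, -1.0]
opening: 0.0275
```

>>> apply_moves:
  rows:
    - {"xyz":[0,0,0],"turn":0}
    - {"xyz":[0,0,0],"turn":0}
    - {"xyz":[0,0,0],"turn":0}
    - {"xyz":[0,0,0],"turn":0}
    - {"xyz":[0,0,-20],"turn":0}
    - {"xyz":[0,0,-50],"turn":0}
    - {"xyz":[0,0,-50],"turn":0}
    - {"xyz":[0,0,0],"turn":0}
  gripper: 0.55

```text
time: 12.35
tool_pos: [0.6557, 0.0935, 0.1431]
tool_rot: [-3.141, -0.012, -0.0]
contact_force: [0.2, 0.1, -0.1]
opening: 0.0507
```

```bash
python3 - <<'E'
from h import *
from cell import robot
s=robot.observe();print(s["tool_pos"]);print(go(s,(.49,.387),.2,0), go(s,(.551,.387),.2,0))
E
```

```text
[0.65568404 0.09350585 0.14310539]
(array([-165. , -293.5,  -58.7]), np.float64(-0.00010907298952167466)) (array([-104.1, -293.5,  -58. ]), np.float64(-0.00010907298952167466))
```

>>> apply_moves:
  rows:
    - {"xyz":[-20,-42,-8],"turn":0}
    - {"xyz":[-20,-42,-8],"turn":0}
    - {"xyz":[-20,-42,-8],"turn":0}
    - {"xyz":[-20,-42,-8],"turn":0}
    - {"xyz":[-20,-42,-8],"turn":0}
    - {"xyz":[-20,-42,-8],"turn":0}
    - {"xyz":[-15,-42,-8],"turn":0}
    - {"xyz":[0,0,0],"turn":0}
    - {"xyz":[0,0,0],"turn":0}
  gripper: 1

```text
time: 13.48
tool_pos: [0.5176, 0.3868, 0.1919]
tool_rot: [3.141, 0.001, 0.0]
contact_force: [0.8, -0.1, -0.9]
opening: 0.0916
```

```bash
python3 - <<'E'
from h import *
from cell import robot
c,s=wristcam(robot);cv2.imwrite("pics/w5.png",c["frame"]);pickle.dump((c,s),open("w5.pkl","wb"))
print(s["tool_pos"],s["tool_rot"])
P=c["R"]@np.array([.551,.387,.057])+c["t"];uv=cv2.projectPoints(P[None],np.zeros(3),np.zeros(3),c["mtx"],np.array(c["distortion"]))[0][0,0]
print(uv,top(c,uv,.057,30))
hsv=cv2.cvtColor(c["frame"],cv2.COLOR_BGR2HSV);m=(((hsv[...,0]<13))&(hsv[...,1]>190)&(hsv[...,2]>120)).astype(np.uint8)
cs,_=cv2.findContours(m,0,2);k=max(cs,key=cv2.contourArea);print(cv2.boundingRect(k),plane(c,k[:,0].astype(float),.057)[:,:2].mean(0))
E
```

```text
[0.51758858 0.38679406 0.19185901] [3.14059730e+00 5.38799876e-04 7.83934651e-05]
[259.42111575 151.54492093] ([552.2, 387.9, 36.1, 35.2, 0.0], [552.2, 388.0, 18.3])
(184, 120, 17, 34) [0.56379011 0.45278789]
```

View pics/w5.png

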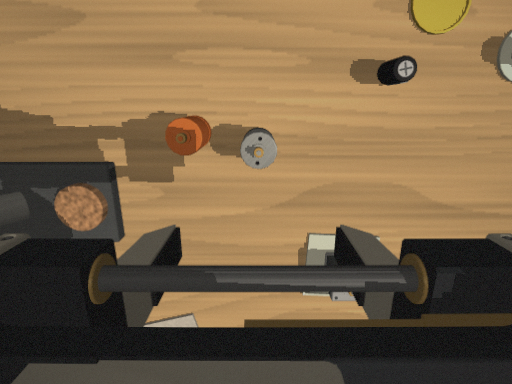

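The large can's top is at (258,149), which gives (552,388) mm. The orange decoy is about 66 mm away along y, so I'll turn the gripper to close along x.

>>> apply_moves:
  rows:
    - {"xyz":[34.5,-1,0],"turn":0}
    - {"xyz":[0,0,0],"turn":-0.175}
    - {"xyz":[0,0,0],"turn":-0.175}
    - {"xyz":[0,0,0],"turn":-0.175}
    - {"xyz":[0,0,0],"turn":-0.175}
    - {"xyz":[0,0,0],"turn":-0.175}
    - {"xyz":[0,0,0],"turn":-0.175}
    - {"xyz":[0,0,0],"turn":-0.175}
    - {"xyz":[0,0,0],"turn":-0.175}
    - {"xyz":[0,0,0],"turn":-0.171}

```text
time: 14.78
tool_pos: [0.553, 0.3865, 0.1918]
tool_rot: [-3.141, 0.001, 1.574]
contact_force: [-0.1, 0.1, -0.5]
opening: 0.0916
```

>>> apply_moves:
  rows:
    - {"xyz":[0,0,45],"turn":0}
    - {"xyz":[0,0,25],"turn":0}
    - {"xyz":[0,0,0],"turn":0}

```text
time: 15.15
tool_pos: [0.5516, 0.3862, 0.1196]
tool_rot: [-3.137, 0.003, 1.569]
contact_force: [-0.6, 0.5, 0.1]
opening: 0.0919
```

```bash
python3 - <<'E'
from h import *
from cell import robot
c,s=wristcam(robot)
print(s["tool_pos"],s["tool_rot"],s["qpos"][5])
P=c["R"]@np.array([.552,.388,.057])+c["t"];uv=cv2.projectPoints(P[None],np.zeros(3),np.zeros(3),c["mtx"],np.array(c["distortion"]))[0][0,0]
print(uv,top(c,uv,.057,40));print(go(s,(.5522,.388),.016))
E
```

```text
[0.5516261  0.38616916 0.11959682] [-3.13674845e+00  2.99617682e-03  1.56885453e+00] 0.4992648031133349
[257.31278773 206.50929814] ([551.8, 388.6, 35.8, 35.6, 33.1], [551.8, 388.9, 18.3])
(array([  2.1,   1.1, 103.6]), None)
```

>>> apply_moves:
  rows:
    - {"xyz":[2.5,0,40],"turn":0}
    - {"xyz":[0,0,40],"turn":0}
    - {"xyz":[0,0,24],"turn":0}
    - {"xyz":[0,0,0],"turn":0}
    - {"xyz":[0,0,0],"turn":0}

```text
time: 15.82
tool_pos: [0.5537, 0.3913, 0.0205]
tool_rot: [3.138, -0.002, 1.57]
contact_force: [-0.4, 0.7, 0.1]
opening: 0.0916
```

>>> apply_moves:
  rows:
    - {"xyz":[0,0,0],"turn":0}
    - {"xyz":[0,0,0],"turn":0}
    - {"xyz":[0,0,0],"turn":0}
    - {"xyz":[0,0,0],"turn":0}
    - {"xyz":[0,0,0],"turn":0}
    - {"xyz":[0,0,0],"turn":0}
  gripper: 0
  newtons: 25

```text
time: 16.58
tool_pos: [0.5521, 0.3908, 0.0181]
tool_rot: [-3.141, 0.0, 1.571]
contact_force: [-0.2, 0.7, -0.5]
opening: 0.0376
```

>>> apply_moves:
  rows:
    - {"xyz":[0,0,-30],"turn":0}
    - {"xyz":[0,0,-50],"turn":0}
    - {"xyz":[0,0,-50],"turn":0}
    - {"xyz":[0,0,-20],"turn":0}
    - {"xyz":[0,0,0],"turn":0}

```text
time: 17.2
tool_pos: [0.5529, 0.3912, 0.1698]
tool_rot: [3.139, -0.002, 1.571]
contact_force: [0.6, 0.2, -1.9]
opening: 0.0372
```

>>> apply_moves:
  rows:
    - {"xyz":[-45,9,0],"turn":0}
    - {"xyz":[-50,12,0],"turn":0}
    - {"xyz":[-50,12,0],"turn":0}
    - {"xyz":[-50,12,0],"turn":0}
    - {"xyz":[-50,12,0],"turn":0}
    - {"xyz":[-50,12,0],"turn":0}
    - {"xyz":[-50,12,0],"turn":0}
    - {"xyz":[-50,12,0],"turn":0}
    - {"xyz":[-50,12,0],"turn":0}
    - {"xyz":[-40,9,0],"turn":0}

```text
time: 18.45
tool_pos: [0.6655, -0.0962, 0.1656]
tool_rot: [-3.138, -0.001, 1.57]
contact_force: [0.4, 0.9, -1.3]
opening: 0.0381
```

>>> apply_moves:
  rows:
    - {"xyz":[0,0,0],"turn":0}
    - {"xyz":[0,0,0],"turn":0}
    - {"xyz":[0,0,0],"turn":0}

```text
time: 18.82
tool_pos: [0.6658, -0.0927, 0.1675]
tool_rot: [-3.14, -0.001, 1.572]
contact_force: [-0.6, 0.4, -2.0]
opening: 0.0381
```

```bash
python3 - <<'E'
from h import *
from cell import robot
c,s=wristcam(robot);cv2.imwrite("pics/w6.png",c["frame"]);pickle.dump((c,s),open("w6.pkl","wb"))
print(s["tool_pos"],s["tool_rot"])
for p,z in((.667,-.097,),.005),((.6514,.094),.048):
    P=c["R"]@np.array([*p,z])+c["t"];uv=cv2.projectPoints(P[None],np.zeros(3),np.zeros(3),c["mtx"],np.array(c["distortion"]))[0][0,0]
    print(uv,top(c,uv,z,80 if z<.01 else 30))
E
```

```text
[ 0.66584122 -0.09272485  0.16751576] [-3.14027248e+00 -5.12627504e-04  1.57224757e+00]
[257.93153311 182.09703942] ([666.5, -94.3, 87.6, 82.7, 0.1], [666.8, -96.7, 44.8])Traceback (most recent call last):
  File "<stdin>", line 7, in <module>
  File "h.py", line 28, in top
    cs,_=cv2.findContours(m,cv2.RETR_EXTERNAL,cv2.CHAIN_APPROX_NONE);k=max(cs,key=cv2.contourArea)
                                                                       ~~~^^^^^^^^^^^^^^^^^^^^^^^^
ValueError: max() iterable argument is empty
```

View pics/w6.png

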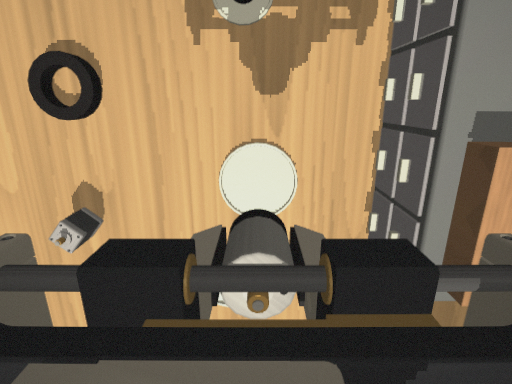

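round_large's rim circle is centred at (258,180), i.e. (666.8,-96.7) mm. The cabinet front at px x≈385 is about 4 cm beyond the gripper's reach.

>>> apply_moves:
  rows:
    - {"xyz":[-2,0,50],"turn":0}
    - {"xyz":[0,0,50],"turn":0}
    - {"xyz":[0,0,30],"turn":0}
    - {"xyz":[0,0,12],"turn":0}
    - {"xyz":[0,0,4],"turn":0}
    - {"xyz":[0,0,0],"turn":0}
    - {"xyz":[0,0,0],"turn":0}
    - {"xyz":[0,0,0],"turn":0}

```text
time: 19.88
tool_pos: [0.6667, -0.0963, 0.0232]
tool_rot: [3.14, 0.001, 1.571]
contact_force: [0.5, 0.6, -1.4]
opening: 0.0376
```

>>> apply_moves:
  rows:
    - {"xyz":[0,0,1.5],"turn":0}
    - {"xyz":[0,0,0],"turn":0}
    - {"xyz":[0,0,0],"turn":0}

```text
time: 20.25
tool_pos: [0.6662, -0.0962, 0.0207]
tool_rot: [-3.142, 0.0, 1.571]
contact_force: [0.4, 0.3, -1.3]
opening: 0.0374
```

>>> apply_moves:
  rows:
    - {"xyz":[0,0,0],"turn":0}
    - {"xyz":[0,0,0],"turn":0}
    - {"xyz":[0,0,0],"turn":0}
    - {"xyz":[0,0,0],"turn":0}
    - {"xyz":[0,0,-20],"turn":0}
    - {"xyz":[0,0,-50],"turn":0}
    - {"xyz":[0,0,-60],"turn":0}
    - {"xyz":[0,0,0],"turn":0}
  gripper: 0.65

```text
time: 21.25
tool_pos: [0.6695, -0.0969, 0.1588]
tool_rot: [3.129, 0.003, 1.571]
contact_force: [0.6, 0.6, 0.2]
opening: 0.0596
```

```bash
python3 - <<'E'
from h import *
from cell import robot
s=robot.observe();print(s["tool_pos"],s["tool_rot"],s["qpos"]);print(go(s,(.4628,-.148),.15,.8971))
E
```

```text
[ 0.6695091  -0.09688572  0.15884798] [3.12855192 0.00344034 1.5708616 ] [-2.56886246e-01  6.67583023e-01  1.16604445e+00 -1.36229789e-05
  1.29447831e+00 -2.56970320e-01]
(array([ -51.1, -206.8,    6.3]), np.float64(0.6737615967697894))
```

>>> apply_moves:
  rows:
    - {"xyz":[-10,-40,0],"turn":0}
    - {"xyz":[-12,-50,0],"turn":0}
    - {"xyz":[-12,-50,2],"turn":0}
    - {"xyz":[-12,-45,2],"turn":0}
    - {"xyz":[-5,-22,2],"turn":0}
    - {"xyz":[0,0,0],"turn":0.169}
    - {"xyz":[0,0,0],"turn":0.169}
    - {"xyz":[0,0,0],"turn":0.168}
    - {"xyz":[0,0,0],"turn":0.168}
    - {"xyz":[0,0,0],"turn":0}
  gripper: 1

```text
time: 22.5
tool_pos: [0.4591, -0.1471, 0.145]
tool_rot: [3.141, -0.0, 0.898]
contact_force: [0.1, -0.6, -0.4]
opening: 0.0917
```

```bash
python3 - <<'E'
from h import *
from cell import robot
c,s=wristcam(robot)
print(s["tool_pos"],s["tool_rot"])
P=c["R"]@np.array([.4628,-.148,.046])+c["t"];uv=cv2.projectPoints(P[None],np.zeros(3),np.zeros(3),c["mtx"],np.array(c["distortion"]))[0][0,0]
r=top(c,uv,.046,35);print(uv,r);print(go(s,np.array(r[0][:2])/1000,.013))
E
```

```text
[ 0.45914042 -0.14709063  0.14501352] [ 3.14130004e+00 -5.64848841e-06  8.98273442e-01]
[261.95931867 193.73625492] ([463.1, -147.0, 25.9, 26.9, 51.5], [463.3, -147.1, 18.2])
(array([  2.5,   3. , 132. ]), None)
```

>>> apply_moves:
  rows:
    - {"xyz":[2.5,3,45],"turn":0}
    - {"xyz":[0,0,45],"turn":0}
    - {"xyz":[0,0,28],"turn":0}
    - {"xyz":[0,0,14],"turn":0}
    - {"xyz":[0,0,0],"turn":0}
    - {"xyz":[0,0,0],"turn":0}

```text
time: 23.3
tool_pos: [0.4639, -0.1474, 0.0138]
tool_rot: [3.14, -0.0, 0.898]
contact_force: [-0.8, -0.3, 0.3]
opening: 0.0919
```

>>> apply_moves:
  rows:
    - {"xyz":[0,0,0],"turn":0}
    - {"xyz":[0,0,0],"turn":0}
    - {"xyz":[0,0,0],"turn":0}
    - {"xyz":[0,0,0],"turn":0}
    - {"xyz":[0,0,0],"turn":0}
    - {"xyz":[0,0,0],"turn":0}
    - {"xyz":[0,0,0],"turn":0}
  gripper: 0
  newtons: 20

```text
time: 24.18
tool_pos: [0.4632, -0.1471, 0.0127]
tool_rot: [3.142, 0.0, 0.897]
contact_force: [-0.0, 0.3, -0.2]
opening: 0.0282
```

>>> apply_moves:
  rows:
    - {"xyz":[0,0,-30],"turn":0}
    - {"xyz":[0,0,-50],"turn":0}
    - {"xyz":[0,0,-40],"turn":0}
    - {"xyz":[0,0,0],"turn":0}

```text
time: 24.68
tool_pos: [0.4647, -0.1478, 0.1354]
tool_rot: [3.135, -0.001, 0.897]
contact_force: [-0.4, -0.5, -1.3]
opening: 0.0282
```

```bash
python3 - <<'E'
from h import *
from cell import robot
s=robot.observe();print(s["tool_pos"],s["tool_rot"]);print(go(s,(.630,-.236),.13),go(s,(.58,-.236),.13))
E
```

```text
[ 0.46472837 -0.1477984   0.13537136] [ 3.13546259e+00 -1.23995395e-03  8.96902647e-01]
(array([ 34.2, 184.1,   6.5]), None) (array([  3. , 145.1,   6.3]), None)
```

>>> apply_moves:
  rows:
    - {"xyz":[7,40,0],"turn":0}
    - {"xyz":[9,50,0],"turn":0}
    - {"xyz":[9,50,0],"turn":0}
    - {"xyz":[9,44,0],"turn":0}
    - {"xyz":[0,0,0],"turn":0}
    - {"xyz":[0,0,0],"turn":0}
    - {"xyz":[0,0,0],"turn":0}

```text
time: 25.55
tool_pos: [0.6271, -0.2347, 0.1323]
tool_rot: [-3.14, 0.0, 0.897]
contact_force: [0.5, -0.6, -2.3]
opening: 0.028
```

```bash
python3 - <<'E'
from h import *
from cell import robot
c,s=wristcam(robot);cv2.imwrite("pics/w7.png",c["frame"]);pickle.dump((c,s),open("w7.pkl","wb"))
print(s["tool_pos"],s["tool_rot"])
P=c["R"]@np.array([.63,-.236,.005])+c["t"];uv=cv2.projectPoints(P[None],np.zeros(3),np.zeros(3),c["mtx"],np.array(c["distortion"]))[0][0,0]
print(uv,top(c,uv,.005,60));print(go(s,(.63,-.236),.015))
E
```

```text
[ 0.62713844 -0.2346848   0.13226618] [-3.14006466e+00  3.81874440e-04  8.96997214e-01]
[261.40361452 186.2311182 ] ([630.0, -232.4, 64.5, 63.7, 74.6], [630.3, -232.3, 44.4])
(array([  0.8,   3.2, 117.3]), None)
```

View pics/w7.png

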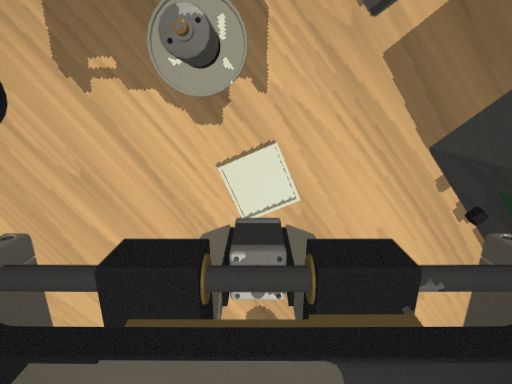

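square_small is centred at (259,181), i.e. (630,-232.4) mm. The large can stands in round_large at (185,35).

>>> apply_moves:
  rows:
    - {"xyz":[3.5,1,45],"turn":0}
    - {"xyz":[0,0,42],"turn":0}
    - {"xyz":[0,0,20],"turn":0}
    - {"xyz":[0,0,8],"turn":0}
    - {"xyz":[0,0,3],"turn":0}
    - {"xyz":[0,0,0],"turn":0}
    - {"xyz":[0,0,0],"turn":0}
    - {"xyz":[0,0,0],"turn":0}

```text
time: 26.6
tool_pos: [0.6314, -0.2334, 0.0155]
tool_rot: [3.14, -0.0, 0.897]
contact_force: [0.4, -1.6, -0.7]
opening: 0.0282
```

>>> apply_moves:
  rows:
    - {"xyz":[0,0,0],"turn":0}
    - {"xyz":[0,0,0],"turn":0}
    - {"xyz":[0,0,0],"turn":0}
    - {"xyz":[0,0,0],"turn":0}
    - {"xyz":[0,0,-20],"turn":0}
    - {"xyz":[0,0,-50],"turn":0}
    - {"xyz":[0,0,-60],"turn":0}
    - {"xyz":[0,0,-50],"turn":0}
    - {"xyz":[-50,0,-30],"turn":0}
    - {"xyz":[-50,0,0],"turn":0}
  gripper: 0.55

```text
time: 27.85
tool_pos: [0.5694, -0.3125, 0.2301]
tool_rot: [3.133, -0.0, 0.899]
contact_force: [0.1, 0.4, -0.4]
opening: 0.0509
```

>>> apply_moves:
  rows:
    - {"xyz":[-50,0,0],"turn":0}
    - {"xyz":[-50,0,0],"turn":0}
    - {"xyz":[-40,0,0],"turn":0}
    - {"xyz":[0,0,0],"turn":0}
    - {"xyz":[0,0,0],"turn":0}
    - {"xyz":[0,0,0],"turn":0}

```text
time: 28.6
tool_pos: [0.4822, -0.4197, 0.2253]
tool_rot: [3.141, -0.0, 0.898]
contact_force: [-0.4, 0.6, 0.4]
opening: 0.0505
```

```bash
python3 - <<'E'
from h import *
from cell import robot
d={n:robot.read_camera(n) for n in("top","side")};pickle.dump(d,open("cam1.pkl","wb"))
for n in d: cv2.imwrite(f"pics/{n}1b.png",cv2.resize(d[n]["frame"],(800,600),interpolation=cv2.INTER_CUBIC))
E
```

```text
(no output)
```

View pics/top1b.png

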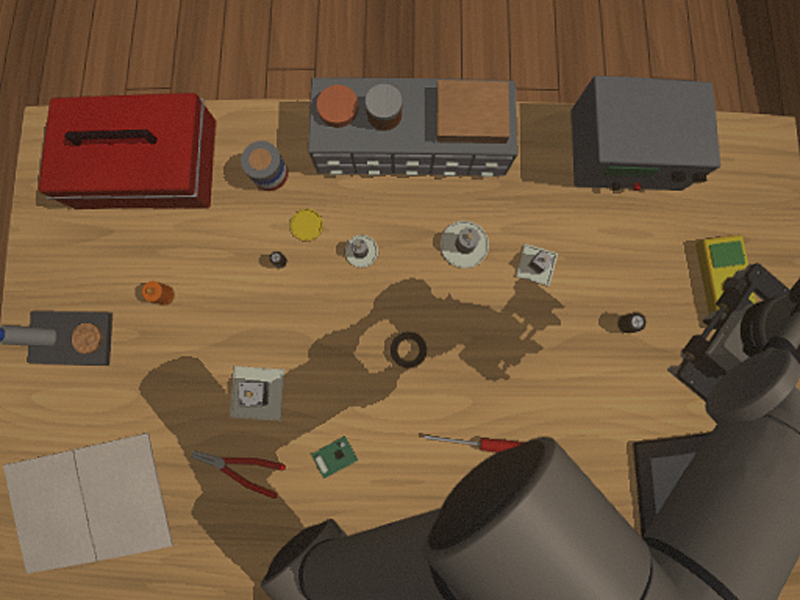

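View pics/side1b.png

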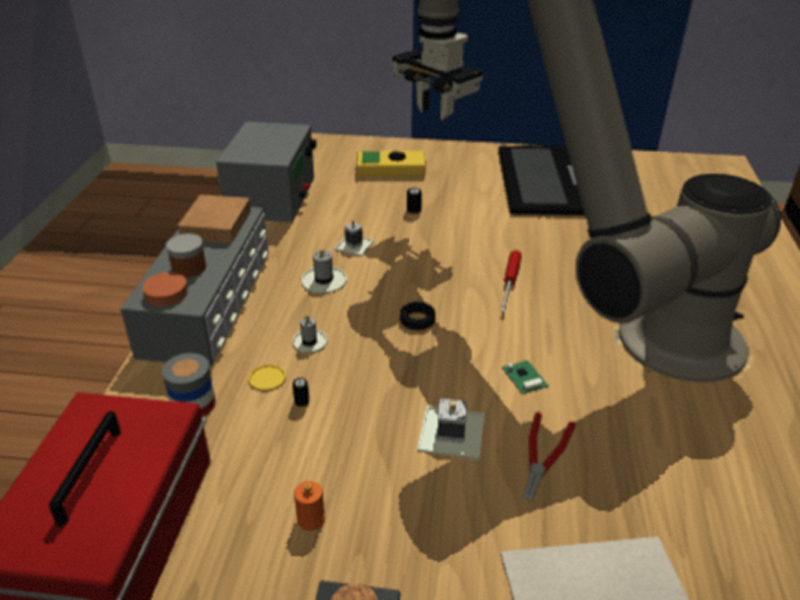

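All four motors stand upright in their own trays and both capacitors are unmoved. In the top view the pinions are at about (251,394), (361,246), (468,237) and (543,261). I'll check the offsets in numbers.

```bash
python3 - <<'E'
from h import *
d=pickle.load(open("cam1.pkl","rb"));T,S=d["top"],d["side"];k=.64
for n,u,v,tr,z in [("stepL",(251,394),(452,405),(388,276),.063),("canS",(361,246),(309,321),(651.4,93.9),.061),("canL",(468,237),(323,253),(666.8,-96.7),.072),("stepS",(543,261),(354,225),(630,-232.4),.061)]:
    p,e=tri(T,np.array(u)*k,S,np.array(v)*k);q=plane(T,[np.array(u)*k],z)[0]
    print(n,(p*1000).round(),round(e*1000,1),"off",(p[:2]*1000-tr).round(),"plane off",(q[:2]*1000-tr).round())
E
```

```text
stepL [388. 273.  53.] 0.6 off [ 0. -3.] plane off [ 1. -6.]
canS [651.  88.  42.] 3.3 off [-1. -6.] plane off [-3. -7.]
canL [ 665. -101.   62.] 3.4 off [-2. -4.] plane off [-3. -3.]
stepS [ 627. -237.   48.] 1.4 off [-3. -5.] plane off [-4. -1.]
```

```bash
python3 -c "
from cell import robot
s=robot.observe();print(s['time'],abs(s['qvel']).max());print(robot.hand_in())"
```

```text
28.7 0.0028992007354233075
the job is handed in; nothing more can be done
None
```

All four motors are in their trays and the job was handed in at 28.7 s of simulated time. The large stepper is in the large square tray, the small stepper in the small square, the large can in the large round and the small can in the small round.

- **Final pictures:** the top and side views showed every motor upright in its own tray. Both capacitors and the orange and yellow look-alikes stood where they began, and the gripper was well clear.
- **Centring:** measured from the pinions, each motor is within about 8 mm of its tray's centre; the limit is 15 mm. Most of that offset seems to be a bias of about 4–6 mm in y between the top and wrist cameras, because the wrist-camera measurements at placing put them nearer 1–3 mm.
- **What disagreed:** the top and side rays missed each other by up to 3.4 mm, and the triangulated pinion heights came out 10–19 mm too low. I therefore judged upright and seated on the floor from the pictures and the placing heights, not from those numbers.
- **Not measured:** the capacitors' positions were compared by eye only. The motors were let go about 1–3 mm above where they would rest.

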